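Jog the test frame's crosshead up

TASK

On the materials-lab bench, jog the test frame's crosshead up to make room for a specimen: tilt the yellow-knobbed jog stick well over towards the green side of its console (more than 20 degrees), keep it there for at least two seconds, then let go so that it springs back to centre. Never tilt it to the red side, and leave the stick with the blue knob alone.

Things in the scene. Friction and masses are not known exactly. Their poses are not given: they have to be found in the camera images.
- jog (a joint): tilt (rad) of the stick with the yellow ball knob: 0 upright (spring centre), positive towards its console's green pad, negative towards the red; stops at +-0.6. It tilts only along the line red pad to green pad. Pivot: 75 mm straight below the upright knob's centre, 40 mm above the bench. Spring 0.8 N m/rad (5 N at the knob for 0.45 rad); let go, it is upright again in under 1 s
- jog_knob (a point): centre of the yellow ball knob, 32 mm diameter, on a 10 mm steel rod; moves with the stick. Upright, it is 115 mm above the bench, exactly above the pivot. Pinch it across the tilt line or push it from the side
- jog_green (a point): centre of the green pad (60 x 22 mm) on the yellow stick's console, 43 mm above the bench, 48 mm horizontally from the pivot; upright knob to here is the direction of positive tilt; the red pad lies opposite. The console is a dark box fixed to the bench, 140 mm along the tilt line, 90 mm wide, 40 mm high, with a black rubber dome (26 mm radius) round the pivot
- focus (a joint): tilt of the other, equal-looking stick with the blue ball knob on its own console with green and red pads (at least 200 mm from the yellow one, centre to centre); rad, 0 upright. To be left alone

How it is judged:
By the outcome, as a careful person would: the job done as asked, in the order asked, and still so for the second after the job is handed in, with the robot touching nothing.
It also fails if it takes over 32 s, if anything falls off the work surface, if the arm or the gripper's body presses on something with over 40 N, if the wrist force passes 120 N, or if a joint passes its speed limit or range.

ROBOT

A 7-joint arm with a two-finger parallel gripper is mounted at the origin on the work surface. World frame = base frame: x ahead of the robot, y to its left, z up, the work surface at z = 0. Lengths are in m, angles in rad, forces in N, time in s.
With the tool pointing down it reaches from about 0.35 to 0.775 m from the base axis. Payload 3.1 kg.
Tool frame: the origin (TCP) lies between the finger pads; the fingertips stand 8 mm ahead of it and the grasp point (between the pads) lies 11 mm behind it (r.tip_extent is the distance from the TCP to the fingertips, in m); z points along the fingers, y is the direction in which the jaws open and shut (so a half turn about z gives the same grasp; the last joint's range is limited). The gripper opens to 85 mm and grips with 20 to 120 N. Pads are 22 mm wide; open, the fingers measure 114 mm over their backs; the gripper's body (76 mm by 85 mm) begins 54 mm behind the grasp point. The pads swing forward as they close: fully open they stand 13 mm farther back than shut.
Start: joints at [-1.26, 0.311, 0.014, 1.512, -0.004, 1.319, -0.027], TCP at [0.19, 0.516, 0.239] pointing down, gripper open.
Joint ranges: [-2.7, 2.7], [-0.3, 1.91], [-1.27, 1.3], [0.12, 2.57], [-1.44, 4.58], [0.2, 2.03], [-3.05, 3.05]. Speed limits (rad/s): [2.79, 2.79, 3.14, 3.14, 3.14, 3.14, 3.14].

INTERFACE

Orientations are given as [roll, pitch, yaw] about the fixed x, y, z axes, in that order (R = Rz(yaw) Ry(pitch) Rx(roll)).
In Python, from rig import telemetry, camera, camera_model, job, r gives the robot as it stands.
- The arm moves only by the tool carry_out, never from a script. Its argument "motion" is a list of rows, each an object with "travel": the shift along the tool's x, y, z in m, a list of three; "angular": the turn, a rotation vector about the tool's x, y, z in rad, a list of three. A call has 1 to 12 rows; each row is the pose to reach, as a shift and turn from the pose commanded when the call began, along the tool's axes at that moment; what a row does not reach only later rows make up. A row lasts 1/10 s, in which the tool goes at most 50 mm and 8.59 degrees, less where a joint would pass 70% of its speed; a pose out of reach is approached as far as the arm can. A call with a gripper value outside its range is refused whole. "grip" is the finger opening in m, from 0 to 0.0854, set as the call begins (left out, the last holds). The fingers move at their own pace and stop on an object; the grip force is fixed at half the most. Time passes only in rows, so rows that repeat a pose let the fingers close. It gives the time, the measured TCP pose, the force and the opening at its end, in the units of the state.
- telemetry.state(): the state, without advancing time (a new reading comes with each control period).
- camera(name): name is "scene" or "top" or "wrist"; returns the picture (480x640x3 uint8, blue, green, red); there is no depth.
- camera_model(name): a dict with "intrinsics" (3x3 intrinsics, pixels), "dist" ([k1, k2, p1, p2, k3] as OpenCV has them; the pictures are not rectified), "R" (3x3) and "t" (3): a world point X has camera coordinates R X + t; the wrist camera has in their place "mount" (4x4, takes a point from camera to tool coordinates, whose origin is the TCP and whose axes are the flange's). Camera axes: x right, y down, z forward; pixel columns grow to the right and rows downward; lengths in m; the calibration is good to about 2 mm. A picture is of the moment at which its call begins: read the wrist's pose just before it. camera_model takes no time and is no camera call.
- job.finish_job(): hands the job in, once; it reports no verdict.
The state is a dict: "time": time; "q": joint angles; "joint_velocities": joint speeds; "effort": joint torques, N m; "tcp_pos": TCP position; "tcp_rot": TCP orientation; "wrist_force": force on the tool from outside, world axes, zero at the start; "torque": the same for the moment, N m; "gripper_width": finger opening in m.
Only numpy, scipy, OpenCV 4.12 (cv2) and the standard library are available. Lean on these libraries where they do the work, as an engineer would, in place of code of your own. Each camera call takes 0.05 s, during which the arm holds its last target.

## Working session

There is one attempt and no reset: what is moved stays moved. The work goes in short steps, Python scripts to look and compute and a tool call to move; the robot and the scene stay as the last step left them, time stands still between calls to the robot, and variables do not carry over. Pictures are saved under pics/ and viewed, and the job is handed in when it is done.

Besides the shell and the picture viewer there is one more tool, called after "Emit:" by a JSON object that holds its "api" and its "payload". carry_out: Moves the arm, as the interface text tells. Its arguments: {"type":"object","properties":{"motion":{"type":"array"},"grip":{"type":"number"}},"required":["motion"]}

```bash
mkdir -p pics; ls; python3 - <<'E'
from rig import telemetry, camera, camera_model, job, r
import cv2
s=telemetry.state(); print(s)
for n in ("scene","top"):
    cv2.imwrite(f"pics/{n}0.png",camera(n))
    print(n,camera_model(n))
E
```

```text
pics
{'time': 0.0, 'q': array([-1.25969294,  0.31168919,  0.01398187,  1.5130457 , -0.00439201,
        1.3191776 , -0.02720476]), 'joint_velocities': array([-3.45836476e-05, -2.28511567e-04,  5.33789406e-04, -7.09389941e-05,
       -2.05292968e-03,  1.02633036e-03, -2.34439863e-04]), 'effort': array([-1.81506689e-04, -3.79922962e+01,  1.45950336e-01, -2.30588597e+01,
        1.22481075e-02,  1.38520973e-02, -1.44436348e-05]), 'tcp_pos': array([0.18978582, 0.51547489, 0.23824562]), 'tcp_rot': array([-3.13930557e+00,  9.87003288e-05,  2.78887309e+00]), 'wrist_force': array([ 0.40778915, -0.08028589, -1.23915904]), 'torque': array([-0.00613078, -0.01960462, -0.02356551]), 'gripper_width': 0.08485875654939118}
scene {'intrinsics': array([[564.13027239,   0.        , 316.97135229],
       [  0.        , 564.13027239, 239.42415667],
       [  0.        ,   0.        ,   1.        ]]), 'dist': array([-0.00963084,  0.        ,  0.        ,  0.        ,  0.        ]), 'R': array([[ 0.02158225,  0.99964602,  0.01555758],
       [ 0.82306883, -0.00893213, -0.56787139],
       [-0.56753141,  0.0250609 , -0.82297026]]), 't': array([ 0.00764966, -0.36448915,  1.50410452])}
top {'intrinsics': array([[532.51269659,   0.        , 316.78390744],
       [  0.        , 532.51269659, 243.14636047],
       [  0.        ,   0.        ,   1.        ]]), 'dist': array([-0.13277959,  0.        ,  0.        ,  0.        ,  0.        ]), 'R': array([[ 6.48895343e-04, -9.99989064e-01, -4.63151042e-03],
       [-9.79579939e-01,  2.95546036e-04, -2.01054857e-01],
       [ 2.01054027e-01,  4.66739826e-03, -9.79569035e-01]]), 't': array([-0.02490735,  0.55802607,  0.97594814])}
```

View pics/scene0.png

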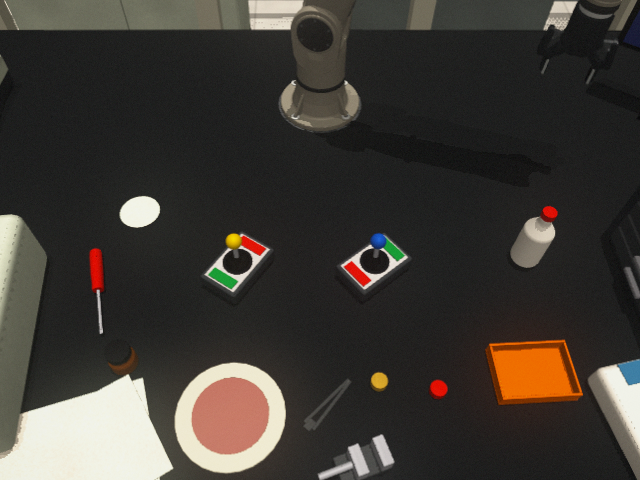

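View pics/top0.png

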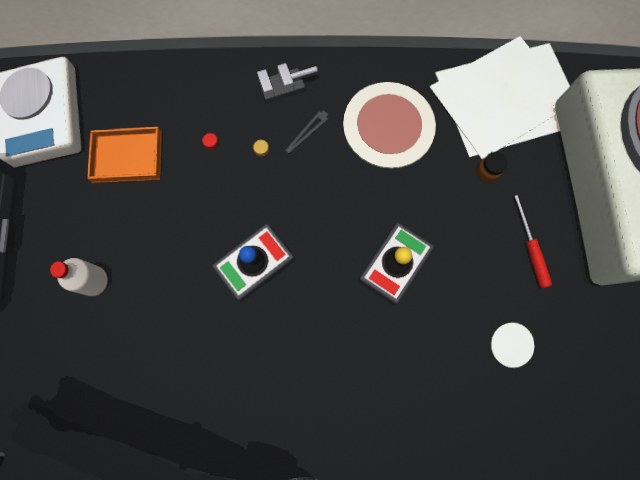

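The scene view shows the yellow knob at (234,241), its green pad at (223,278) and red pad at (253,245). In the top view they are at (403,256), (410,241) and (384,283). The blue console is well apart, on the +y side. Next I triangulate.

```bash
cat > h.py <<'E'
import cv2, numpy as np
from rig import telemetry, camera, camera_model
def blobs(img,col):
    h=cv2.cvtColor(img,cv2.COLOR_BGR2HSV); H,S,V=cv2.split(h)
    rng={'yellow':(22,35),'green':(50,80),'blue':(105,125)}
    if col=='red': m=((H<6)|(H>174))
    else: m=(H>=rng[col][0])&(H<=rng[col][1])
    m=(m&(S>130)&(V>60)).astype(np.uint8)
    n,l,st,c=cv2.connectedComponentsWithStats(m)
    return [(np.round(c[i],1),int(st[i,4]),st[i,:4]) for i in range(1,n) if st[i,4]>25]
def norm(cm,p): return cv2.undistortPoints(np.array([[p]],float),cm['intrinsics'],cm['dist'])[0,0]
def ray(cm,p):
    d=cm['R'].T@np.append(norm(cm,p),1); return -cm['R'].T@cm['t'],d
def onplane(cm,p,z):
    o,d=ray(cm,p); return o+d*(z-o[2])/d[2]
def tri(c1,p1,c2,p2):
    P=[np.c_[c['R'],c['t']] for c in (c1,c2)]
    X=cv2.triangulatePoints(P[0],P[1],norm(c1,p1),norm(c2,p2))[:,0]; X=X[:3]/X[3]
    e=[np.linalg.norm((lambda y:y[:2]/y[2]-norm(c,p))(c['R']@X+c['t']))*550 for c,p in((c1,p1),(c2,p2))]
    return X,e
E
python3 - <<'E'
from h import *
for n in("scene","top"):
    im=cv2.imread(f"pics/{n}0.png")
    for c in('yellow','green','red','blue'):
        for b in blobs(im,c): print(n,c,*b)
E
```

```text
scene yellow [232.9 240.7] 208 [225 233  16  17]
scene green [392.9 250.4] 179 [383 240  21  21]
scene green [222.6 277.7] 258 [209 268  28  21]
scene red [548.7 213.6] 218 [540 206  18  16]
scene red [252.2 245.6] 229 [242 236  24  20]
scene red [ 96.1 269.4] 564 [ 89 248  15  45]
scene red [356.9 273.4] 275 [344 261  27  25]
scene red [437.9 388.8] 298 [429 379  19  20]
scene blue [377.6 240.4] 194 [370 233  16  16]
top yellow [402.8 255.1] 237 [395 247  17  17]
top green [410.1 241.7] 289 [396 230  29  24]
top green [232.6 275.9] 281 [221 262  24  28]
top red [209.8 140.7] 216 [202 133  16  17]
top red [271.6 245.6] 308 [259 232  26  28]
top red [538.8 263.5] 632 [526 239  26  49]
top red [ 58.5 269.3] 249 [ 50 261  19  17]
top red [384.  281.8] 322 [369 270  31  25]
top blue [247.2 254.2] 237 [239 246  18  17]
```

```bash
python3 - <<'E'
from h import *
s,t=camera_model('scene'),camera_model('top')
K,e=tri(s,(233.1,241),t,(402.9,255.2)); print('knob',K,e)
G,e=tri(s,(222.6,277.7),t,(410.1,241.7)); print('green',G,e)
R,e=tri(s,(253.1,245),t,(384,281.8)); print('red',R,e)
B,e=tri(s,(377.6,240.4),t,(247.2,254.2)); print('blue',B,e)
for n,c,g,rd,k in(('s',s,(222.6,277.7),(253,245.3),(233.1,241)),('t',t,(410.1,241.7),(384,281.8),(402.9,255.2))):
    g=onplane(c,g,.043);rd=onplane(c,rd,.043); print(n,g,rd,(g+rd)/2,np.linalg.norm(g-rd), onplane(c,k,.115),np.arctan2(*(g-rd)[1::-1]))
E
```

```text
knob [ 0.52370759 -0.18392185  0.11438111] [np.float64(0.8282898147395495), np.float64(0.9463367618093745)]
green [ 0.56396243 -0.21053822  0.04183269] [np.float64(0.7245879349901293), np.float64(0.7899377305888131)]
red [ 0.48434345 -0.15450514  0.04196748] [np.float64(0.3949992003921197), np.float64(0.45516073356927)]
blue [0.52543344 0.10043374 0.1149089 ] [np.float64(0.7192096397039229), np.float64(0.8238899078296071)]
s [ 0.56446694 -0.21185375  0.043     ] [ 0.48589079 -0.153719    0.043     ] [ 0.52517886 -0.18278638  0.043     ] 0.09774385084404373 [ 0.52393154 -0.18549834  0.115     ] -0.6369749501874546
t [ 0.56368271 -0.20883025  0.043     ] [ 0.48421221 -0.15523184  0.043     ] [ 0.52394746 -0.18203105  0.043     ] 0.09585587551067608 [ 0.52355912 -0.18215714  0.115     ] -0.59336764859201
```

```bash
cat >> h.py <<'E'
from scipy.spatial.transform import Rotation as Ro
piv=np.array([.524,-.183]); ang=-.61; u=np.array([np.cos(ang),np.sin(ang)])
def delta(p,yaw=np.pi+ang):
    s=telemetry.state(); R0=Ro.from_euler('xyz',s['tcp_rot']); R1=Ro.from_euler('xyz',[np.pi,0,yaw])
    return np.round(R0.inv().apply(np.array(p)-s['tcp_pos']),4), np.round((R0.inv()*R1).as_rotvec(),4)
E
python3 - <<'E'
from h import *
pre=np.r_[piv-u*.06,.20]; print(pre,delta(pre))
E
```

```text
[ 0.47482112 -0.14862795  0.2       ] (array([-0.4969, -0.5247,  0.0395]), array([-0.0021,  0.0004,  0.2573]))
```

Emit:
{"api": "carry_out", "payload": {"motion": [{"travel": [-0.03,-0.03,0],"angular": [0,0,0.02]},{"travel": [-0.06,-0.06,0],"angular": [0,0,0.04]},{"travel": [-0.09,-0.09,0],"angular": [0,0,0.06]},{"travel": [-0.12,-0.12,0],"angular": [0,0,0.08]},{"travel": [-0.15,-0.15,0],"angular": [0,0,0.1]},{"travel": [-0.18,-0.18,0],"angular": [0,0,0.12]},{"travel": [-0.21,-0.21,0],"angular": [0,0,0.14]},{"travel": [-0.24,-0.24,0],"angular": [0,0,0.16]},{"travel": [-0.27,-0.28,0.01],"angular": [0,0,0.18]},{"travel": [-0.3,-0.31,0.01],"angular": [0,0,0.2]},{"travel": [-0.33,-0.34,0.02],"angular": [0,0,0.22]},{"travel": [-0.36,-0.37,0.02],"angular": [0,0,0.24]}], "grip": 0.0}}

```text
time: 1.3
tcp_pos: [0.3992, 0.0427, 0.2182]
tcp_rot: [-3.14, -0.002, 2.548]
wrist_force: [-0.0, -0.2, -0.4]
gripper_width: -0.0001
```

```bash
python3 - <<'E'
from h import *
pre=np.r_[piv-u*.06,.20]; print(delta(pre)); s=telemetry.state(); print(s['q'],s['time'])
E
```

```text
(array([-0.1697, -0.1163,  0.018 ]), array([-0.0013, -0.0018,  0.0165]))
[-0.66313873  0.00909201  0.52295146  1.9245184  -0.00510363  1.21139372
  0.83890527] 1.3
```

Emit:
{"api": "carry_out", "payload": {"motion": [{"travel": [-0.035,-0.025,0.004],"angular": [0,0,0.01]},{"travel": [-0.07,-0.05,0.008],"angular": [0,0,0.016]},{"travel": [-0.105,-0.07,0.012],"angular": [0,0,0.016]},{"travel": [-0.14,-0.095,0.015],"angular": [0,0,0.016]},{"travel": [-0.17,-0.116,0.018],"angular": [0,0,0.016]},{"travel": [-0.17,-0.116,0.018],"angular": [0,0,0.016]},{"travel": [-0.17,-0.116,0.018],"angular": [0,0,0.016]}]}}

```text
time: 2.0
tcp_pos: [0.4756, -0.1472, 0.2006]
tcp_rot: [-3.141, -0.002, 2.531]
wrist_force: [0.4, 1.0, -0.9]
gripper_width: -0.0
```

```bash
python3 - <<'E'
from h import *
s=telemetry.state(); im=camera('wrist'); cv2.imwrite('pics/w1.png',im)
cm=camera_model('wrist'); print(s['tcp_pos'],s['tcp_rot'],s['q'],s['time'])
T=np.eye(4);T[:3,:3]=Ro.from_euler('xyz',s['tcp_rot']).as_matrix();T[:3,3]=s['tcp_pos']
W=np.linalg.inv(T@cm['mount']); c=dict(cm,R=W[:3,:3],t=W[:3,3])
for col,z in(('yellow',.115),('green',.043),('red',.043)):
    for b in blobs(im,col): print(col,*b,onplane(c,b[0],z))
print(delta(np.r_[piv-u*.06,.102]))
E
```

```text
[ 0.47562487 -0.14716922  0.20063789] [-3.14066049e+00 -1.61658930e-03  2.53050441e+00] [-0.31788107  0.27245933  0.72081487  1.73261264 -0.19040596  1.20995308
  1.41232228] 2.0
green [636.8  18.1] 39 [634   8   6  19] [0.47857107 0.11415541 0.043     ]
red [612.8 150.6] 1618 [582 127  58  49] [0.5520279  0.05692949 0.043     ]
red [322.9 238.1] 2084 [284 225  78  28] [ 0.48478594 -0.15728008  0.043     ]
red [ 75.6 419.6] 1689 [ 44 395  69  49] [ 0.49711116 -0.45145199  0.043     ]
(array([-0.0011, -0.003 ,  0.0987]), array([ 0.0001, -0.0019,  0.0015]))
```

View pics/w1.png

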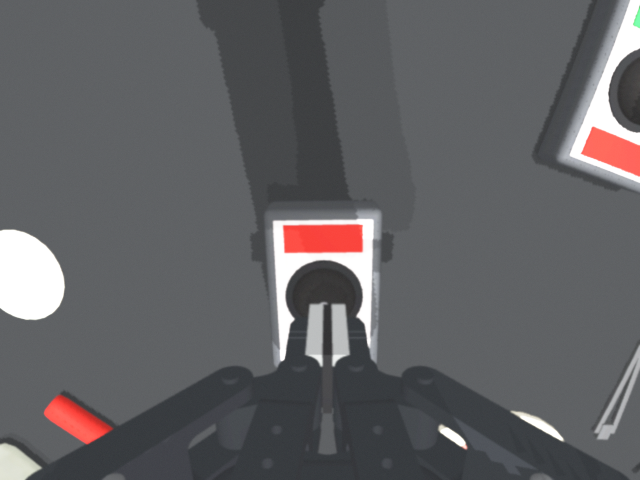

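The console axis lies vertical in the image: the red pad is at (323,238), the dome at (324,293), and the fingers are centred over them. The alignment is good, so I descend on the red side with the fingers clear of the knob.

Emit:
{"api": "carry_out", "payload": {"motion": [{"travel": [-0.001,-0.002,0.025],"angular": [0,0,0]},{"travel": [-0.001,-0.002,0.05],"angular": [0,0,0]},{"travel": [-0.001,-0.002,0.075],"angular": [0,0,0]},{"travel": [-0.001,-0.002,0.098],"angular": [0,0,0]},{"travel": [-0.001,-0.002,0.098],"angular": [0,0,0]},{"travel": [-0.001,-0.002,0.098],"angular": [0,0,0]},{"travel": [-0.001,-0.002,0.098],"angular": [0,0,0]}]}}

```text
time: 2.75
tcp_pos: [0.4771, -0.1484, 0.1048]
tcp_rot: [3.14, 0.002, 2.534]
wrist_force: [-0.1, 0.1, 1.0]
gripper_width: 0.0004
```

```bash
python3 - <<'E'
from h import *
s,t=camera_model('scene'),camera_model('top')
for n in("scene","top"):
    im=camera(n); cv2.imwrite(f'pics/{n}2.png',im); print(n,[b for b in blobs(im,'yellow')])
    cv2.imwrite(f'pics/{n}2c.png',cv2.resize(im[180:330,150:300] if n=='scene' else im[190:340,320:470],None,fx=4,fy=4))
print(delta(np.r_[piv-u*.06,.102])); print(delta(np.r_[piv+u*.0076,.102]))
E
```

```text
scene [(array([233. , 240.9]), 206, array([225, 233,  16,  17], dtype=int32))]
top []
(array([ 0.002 , -0.0011,  0.0028]), array([0.0016, 0.0026, 0.002 ]))
(array([-0.0656, -0.0013,  0.0029]), array([0.0016, 0.0026, 0.002 ]))
```

View pics/scene2c.png

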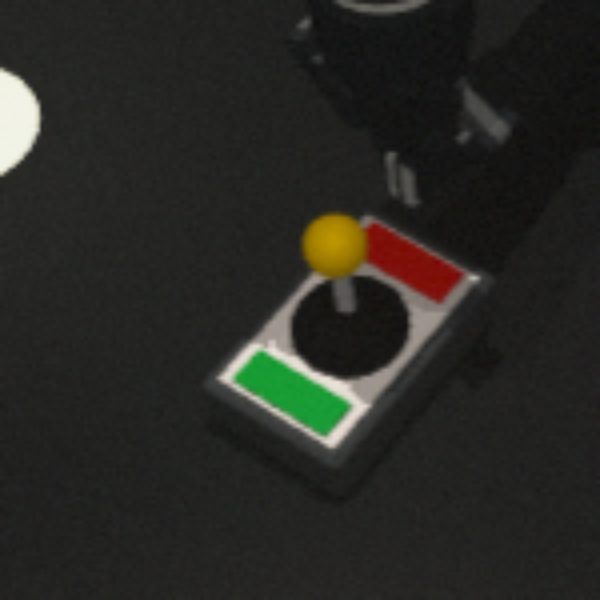

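View pics/top2c.png

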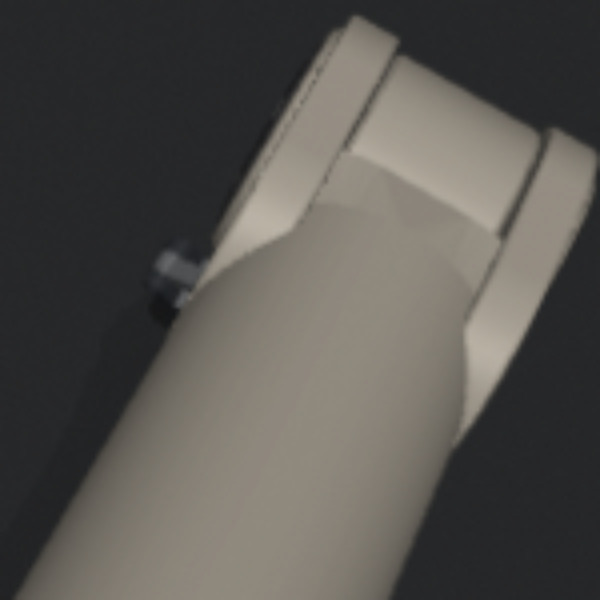

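The knob has not moved (scene 233,241). The fingertips stand behind it over the red end, near crop (402,180), and are clear of it. Now I push towards green.

Emit:
{"api": "carry_out", "payload": {"motion": [{"travel": [-0.01,-0.001,0.001],"angular": [0,0,0]},{"travel": [-0.02,-0.001,0.002],"angular": [0,0,0]},{"travel": [-0.028,-0.001,0.002],"angular": [0,0,0]},{"travel": [-0.034,-0.001,0.002],"angular": [0,0,0]},{"travel": [-0.04,-0.001,0.002],"angular": [0,0,0]},{"travel": [-0.046,-0.001,0.002],"angular": [0,0,0]},{"travel": [-0.052,-0.001,0.002],"angular": [0,0,0]},{"travel": [-0.058,-0.001,0.002],"angular": [0,0,0]},{"travel": [-0.063,-0.001,0.002],"angular": [0,0,0]},{"travel": [-0.066,-0.001,0.002],"angular": [0,0,0]},{"travel": [-0.066,-0.001,0.002],"angular": [0,0,0]}]}}

```text
time: 3.95
tcp_pos: [0.5278, -0.1862, 0.0997]
tcp_rot: [-3.141, -0.005, 2.533]
wrist_force: [-3.9, 2.6, -3.6]
gripper_width: 0.0001
```

```bash
cat > chk.py <<'E'
from h import *
import sys
c=camera_model('scene'); st=telemetry.state(); im=camera('scene'); 
cv2.imwrite(f'pics/scene{sys.argv[1]}.png',cv2.resize(im[180:330,150:300],None,fx=4,fy=4))
o,d=None,None
for b in blobs(im,'yellow'):
    # intersect the ray with the vertical plane of tilt (contains pivot and u)
    bb=b[2]; p=b[0]
    o,d=ray(c,p); n=np.array([-u[1],u[0],0]); P0=np.r_[piv,.04]
    X=o+d*((P0-o)@n)/(d@n); v=X-P0
    print(b, X, 'tilt',np.arctan2(v[:2]@u,v[2]),'len',np.linalg.norm(v))
print(st['time'],st['tcp_pos'],'along',(st['tcp_pos'][:2]-piv)@u,'F',st['wrist_force'],'along',st['wrist_force'][:2]@u)
E
python3 chk.py 3
```

```text
(array([223.7, 254. ]), 215, array([216, 246,  17,  17], dtype=int32)) [ 0.55169912 -0.20235943  0.11114995] tilt 0.44342182079122666 len 0.0787676612795028
3.95 [ 0.52775763 -0.18617167  0.09966614] along 0.00489687845262251 F [-3.88483745  2.6032592  -3.6378041 ] along -4.675521807740902
```

View pics/scene3.png

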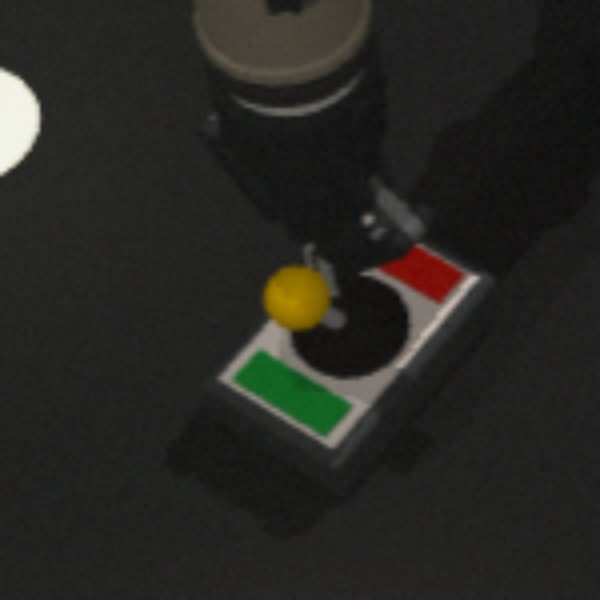

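The knob has moved to (224,254), towards green. The tilt is about 0.44 rad (25°), and the 4.7 N push agrees with that. I add 3 mm for margin and hold.

Emit:
{"api": "carry_out", "payload": {"motion": [{"travel": [-0.003,0,0],"angular": [0,0,0]},{"travel": [-0.003,0,0],"angular": [0,0,0]},{"travel": [-0.003,0,0],"angular": [0,0,0]},{"travel": [-0.003,0,0],"angular": [0,0,0]},{"travel": [-0.003,0,0],"angular": [0,0,0]},{"travel": [-0.003,0,0],"angular": [0,0,0]},{"travel": [-0.003,0,0],"angular": [0,0,0]},{"travel": [-0.003,0,0],"angular": [0,0,0]},{"travel": [-0.003,0,0],"angular": [0,0,0]},{"travel": [-0.003,0,0],"angular": [0,0,0]},{"travel": [-0.003,0,0],"angular": [0,0,0]},{"travel": [-0.003,0,0],"angular": [0,0,0]}]}}

```text
time: 5.2
tcp_pos: [0.5293, -0.1873, 0.0993]
tcp_rot: [-3.141, -0.007, 2.533]
wrist_force: [-5.4, 4.0, -4.0]
gripper_width: -0.0
```

Emit:
{"api": "carry_out", "payload": {"motion": [{"travel": [0,0,0],"angular": [0,0,0]},{"travel": [0,0,0],"angular": [0,0,0]},{"travel": [0,0,0],"angular": [0,0,0]},{"travel": [0,0,0],"angular": [0,0,0]},{"travel": [0,0,0],"angular": [0,0,0]},{"travel": [0,0,0],"angular": [0,0,0]},{"travel": [0,0,0],"angular": [0,0,0]},{"travel": [0,0,0],"angular": [0,0,0]},{"travel": [0,0,0],"angular": [0,0,0]},{"travel": [0,0,0],"angular": [0,0,0]},{"travel": [0,0,0],"angular": [0,0,0]},{"travel": [0,0,0],"angular": [0,0,0]}]}}

```text
time: 6.4
tcp_pos: [0.5293, -0.1872, 0.0993]
tcp_rot: [-3.141, -0.007, 2.533]
wrist_force: [-4.5, 3.1, -3.0]
gripper_width: -0.0002
```

Emit:
{"api": "carry_out", "payload": {"motion": [{"travel": [0,0,0],"angular": [0,0,0]},{"travel": [0,0,0],"angular": [0,0,0]},{"travel": [0,0,0],"angular": [0,0,0]},{"travel": [0,0,0],"angular": [0,0,0]},{"travel": [0,0,0],"angular": [0,0,0]},{"travel": [0,0,0],"angular": [0,0,0]}]}}

```text
time: 7.0
tcp_pos: [0.5293, -0.1872, 0.0993]
tcp_rot: [-3.141, -0.007, 2.533]
wrist_force: [-4.8, 2.7, -4.0]
gripper_width: 0.0001
```

```bash
python3 chk.py 4
```

```text
(array([223. , 254.9]), 214, array([215, 247,  17,  17], dtype=int32)) [ 0.55351493 -0.20362854  0.1107618 ] tilt 0.4707264241987807 len 0.07939710632013933
(array([378.8, 383.4]), 30, array([373, 381,  13,   6], dtype=int32)) [-0.60918944  0.60900748 -3.76789113] tilt -2.793321784249752 len 4.05110220007332
7.0 [ 0.52932833 -0.18722949  0.09932833] along 0.006790298072612054 F [-4.78830924  2.73766251 -3.99629219] along -5.493045946400872
```

The stick was held for over 3 s at about 0.47 rad. Now I let go by drawing straight back along the tilt line.

Emit:
{"api": "carry_out", "payload": {"motion": [{"travel": [0.008,0,0],"angular": [0,0,0]},{"travel": [0.018,0,0],"angular": [0,0,0]},{"travel": [0.028,0,0],"angular": [0,0,0]},{"travel": [0.038,0,0],"angular": [0,0,0]},{"travel": [0.05,0,0],"angular": [0,0,0]},{"travel": [0.06,0,0],"angular": [0,0,0]},{"travel": [0.072,0,0],"angular": [0,0,0]},{"travel": [0.075,0,0],"angular": [0,0,0]},{"travel": [0.075,0,-0.03],"angular": [0,0,0]},{"travel": [0.075,0,-0.06],"angular": [0,0,0]},{"travel": [0.075,0,-0.1],"angular": [0,0,0]},{"travel": [0.075,0,-0.1],"angular": [0,0,0]}]}}

```text
time: 8.25
tcp_pos: [0.4748, -0.1485, 0.2071]
tcp_rot: [3.136, 0.013, 2.532]
wrist_force: [0.6, -0.7, 0.2]
gripper_width: -0.0003
```

Emit:
{"api": "carry_out", "payload": {"motion": [{"travel": [0,0,0],"angular": [0,0,0]},{"travel": [0,0,0],"angular": [0,0,0]},{"travel": [0,0,0],"angular": [0,0,0]},{"travel": [0,0,0],"angular": [0,0,0]},{"travel": [0,0,0],"angular": [0,0,0]},{"travel": [0,0,0],"angular": [0,0,0]}]}}

```text
time: 8.85
tcp_pos: [0.4702, -0.1462, 0.2009]
tcp_rot: [-3.141, -0.001, 2.533]
wrist_force: [0.6, -0.1, 0.2]
gripper_width: -0.0003
```

```bash
python3 chk.py 5; python3 -c "
from h import *
im=camera('scene');print(blobs(im,'blue'))"
```

```text
(array([232.9, 240.8]), 210, array([225, 233,  16,  17], dtype=int32)) [ 0.52705418 -0.18513463  0.12023785] tilt 0.04640623238109781 len 0.08032432531425149
(array([379.5, 383.5]), 31, array([373, 381,  14,   6], dtype=int32)) [-0.62931324  0.62307238 -3.82546197] tilt -2.792487866705185 len 4.11359701100661
8.85 [ 0.47022656 -0.14620744  0.20090859] along -0.06515255279447903 F [ 0.57901447 -0.06139979  0.21813576] along 0.5097620091225774
[(array([377.6, 240.4]), 194, array([370, 233,  16,  16], dtype=int32))]
```

View pics/scene5.png

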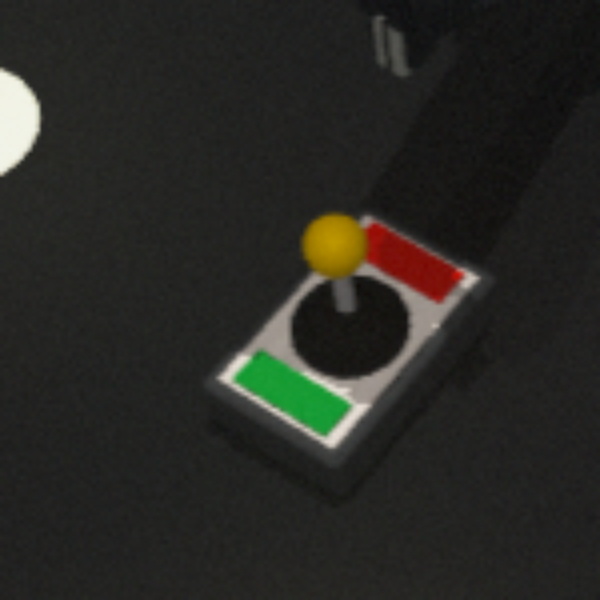

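The knob is back at its starting pixel (233,241). The blue knob is still at (377.6,240.4), and the arm is clear.

```bash
python3 -c "
from rig import job
print(job.finish_job())"
```

```text
the job is handed in; nothing more can be done
None
```

The jog is done and handed in at about 9 s of the 32 s allowed. I pushed the yellow-knobbed stick from its red side with closed fingers, well over towards green. I held it there for about 3 s, then drew back along the tilt line so it sprang back upright.

- **Tilt while held:** the single camera view gave 0.44–0.47 rad. That view also read about 0.05 rad with the stick upright, so the true tilt by camera is nearer 0.42 rad (24°). The fingertip position gave about 0.47 rad, and the roughly 5 N push agrees with 0.42 to 0.5 rad. All of these are above the 20° (0.35 rad) asked for.
- **After release:** the yellow knob is back at its starting pixel to within 0.1 px.
- **Blue stick:** its knob is at the same pixel as at the start.
- **Arm:** the gripper is clear of the stick, and the wrist force reads about zero.
- **Not checked:** I took no pictures during the spring-back itself. That it never swung past centre to the red side rests on the gentle retreat and the final picture, not on a measurement.

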